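# Move a carving from its parking rest to the carving stand

### The arm

A 7-joint arm with a two-finger parallel gripper is mounted at the origin on the work surface. World frame = base frame: x ahead of the robot, y to its left, z up, the work surface at z = 0. Lengths are in mm, angles in rad, forces in N, time in s.
With the tool pointing down it reaches from about 400 to 875 mm from the base axis. Payload 4.4 kg.
Tool frame: the origin (TCP) lies at the very end of the fingers, on their centre line; the grasp point (between the pads) lies 19 mm behind it; y points along the fingers, z is the direction in which the jaws open and shut, and the axes are right-handed (so a half turn about y gives the same grasp; the last joint's range is limited). The gripper opens to 85 mm and grips with 20 to 120 N. Pads are 22 mm wide; open, the fingers measure 114 mm over their backs; the gripper's body (76 mm by 85 mm) begins 54 mm behind the grasp point. The pads swing forward as they close: fully open they stand 13 mm farther back than shut.
Start: joints at [1.185, 0.628, 0.038, 1.517, -0.027, 0.996, -0.02], TCP at [204.373, -617.049, 231.313] pointing down, gripper open.
Joint ranges: [-3.06, 3.06], [-0.37, 2.12], [-1.25, 1.32], [0.18, 2.47], [-1.1, 4.24], [0.23, 1.98], [-2.94, 2.94]. Speed limits (rad/s): [2.57, 2.57, 3.14, 3.14, 3.14, 3.14, 3.14].

### API

Orientations are given as [roll, pitch, yaw] about the fixed x, y, z axes, in that order (R = Rz(yaw) Ry(pitch) Rx(roll)).
In Python, from cell import * gives the robot as it stands.
- The arm moves only by the tool apply_moves, never from a script. Its argument "targets" is a list of rows, each a list of 6 numbers: the shift along the tool's x, y, z in units of 40 mm (1.0 is 40 mm), then the turn, a rotation vector about the tool's x, y, z in units of 8 degrees (1.0 is 8 degrees). A call has 1 to 12 rows; each row shifts and turns the commanded pose from where the row before left it, along the tool's axes as they then stand; what a row does not reach is not made up. A row lasts 1/8 s, in which the tool goes at most 62.5 mm and 10.7 degrees, less where a joint would pass 70% of its speed; a pose out of reach is approached as far as the arm can. A call is refused whole if a number of a shift passes 1 or a number of a turn 1, either way. A call with a gripper value outside its range is refused whole. "jaw" is the gripper command: -1 is shut, 1 is fully open, values between are in proportion, set as the call begins (left out, the last holds). The fingers move at their own pace and stop on an object; the grip force is fixed at half the most. Time passes only in rows, so rows that do not move let the fingers close. It gives the time, the measured TCP pose, the force and the opening at its end, in the units of the state.
- read_state(): the state, without advancing time (a new reading comes with each control period).
- get_image(name): name is "scene" or "side" or "wrist"; returns the picture (400x640x3 uint8, red, green, blue); there is no depth.
- calibration(name): a dict with "fx", "fy", "cx", "cy" (pixels), "world_from_camera" (4x4, takes a point from camera to world coordinates). Camera axes: x right, y down, z forward; pixel columns grow to the right and rows downward; lengths in mm; the calibration is good to about 2 mm. A picture is of the moment at which its call begins: read the wrist's pose just before it. calibration takes no time and is no camera call; for the wrist camera it gives the pose at the moment of the call.
- finish_job(): hands the job in, once; it reports no verdict.
The state is a dict: "clock": time; "qpos": joint angles; "qd": joint speeds; "tau": joint torques, N m; "eef_pos": TCP position; "tool_rot": TCP orientation; "force": force on the tool from outside, world axes, zero at the start; "torque": the same for the moment, N m; "width": finger opening in mm.
Only numpy, scipy, OpenCV 4.12 (cv2) and the standard library are available. Lean on these libraries where they do the work, as an engineer would, in place of code of your own. Each camera call takes 0.05 s, during which the arm holds its last target. There are 200 camera calls.

### The job

Move the carving on its quick-release plate from the low metal rest, where it is latched, to the empty dovetail of the stand on the wooden plinth: gently press down the rest's catch so that the plate springs loose, slide the plate out, then slide it fully home into the stand until the stand's catch clicks up behind it, and let go. Handle it by its wooden block and do not touch the brittle carving on top; do not force or ram anything, and leave the other things on the bench where they lie.

Things in the scene. Friction and masses are not known exactly. Their poses are not given: they have to be found in the camera images.
- plate: The loose plate, 0.2 to 0.35 kg in all: steel dovetail plate 50 mm long (x), 8 mm high, 56 mm wide (y) at the bottom, 48 mm at the top; a wooden block on its middle; a bone carving on the block, up to 63 mm. Origin: centre of the underside, z up. Latched in the rest, its x axis lies along the rest's. Its two ends are alike: either may lead.
- plate_grip (a point): Middle of the wooden block on the plate, 36 mm above the plate's underside: the place to grip. The block is 44 mm (plate x) by 36 mm (plate y) and stands from 8 to 48 mm above the underside. Take it across y; fingertips 18 mm or more above the underside clear the rails.
- carving: Brittle bone-white carved flower fixed on top of the block, 33 mm across, 14.5 mm high; origin at the centre of its underside, 48 mm above the plate's underside. The robot must not touch it (over 3 N counts).
- rest: The low all-metal rest, fixed to the bench, 156 x 104 mm, origin under its middle. A dovetail along its x: two rails from x -25 to +25 mm with 45 degree flanks, 1.5 mm clear of the plate, tops 15 mm over the channel floor, 92 mm over their outsides. Mouth at the -x end, end stop at +x. The plate leaves along -x and is clear of the rails 50 mm out. Over 25 N of the robot on any of it harms it.
- rest_home (a point): Middle of the rest's channel floor, 22 mm above the bench; axes as the rest. The latched plate's origin lies 1 mm to its -x side. With the catch held down, a spring plunger in the end stop (6 N, falling to 3.4 N over its 13 mm stroke) pushes the plate 9 to 18 mm out along -x; the catch, let go, then only rubs under the plate and no longer holds it.
- rest_catch_pad (a point): Centre of the top of the rest catch's thumb pad: dark ribbed steel, 20 mm (rest x) by 22 mm (rest y), beside the mouth at x -31, y +59 mm of the rest, 12 mm above the channel floor. Press it straight down 6 mm to its stop; this takes 1 to 5 N.
- rest_catch (a joint): The rest's catch, sprung upwards: 0 up (latched), 0.006 m fully pressed; the plate comes free at about 0.0045 m. Its steel tongue stands 4 mm above the channel floor behind the plate's -x end.
- stand: The carving stand, fixed to the bench: the same dovetail as the rest's, in all its sizes, on a dark wooden plinth 156 x 108 mm, 26 mm high; origin under its middle, x along the channel from the mouth to the end stop. The plate goes in along +x. Over 30 N between plate and stand (all contacts added) while the plate is in the rails, or 25 N of the robot on the stand, harms it.
- stand_mouth (a point): Middle of the stand's apron, 62 mm out (-x) of stand_home, level with the channel floor: with its origin here the plate can be set down from above, its leading end between two 7 mm high funnel wings. They are 76 mm apart at stand x -45 mm and narrow to 60 mm at -25 mm, where the rails begin. The apron is flat from x -86 to -44 mm, 92 mm wide.
- stand_home (a point): Middle of the stand's channel floor, 46 mm above the bench; axes as the stand. Catch, plunger and end stop form one unit set by a screw, its setting not measured: the catch clicks up when the plate's origin comes to between 8 mm short (-x) of and 6 mm beyond this point, and the hard end stop comes 3 mm later. Feel for it. If it has not clicked, the plunger pushes the plate back.
- stand_catch (a joint): The stand's catch, sprung upwards, formed as the rest's: 0 up. The entering plate rides over its ramped tongue (1 N upwards) and holds it some 0.004 m down; it jumps back to 0 at the click. Over the last 13 mm the plunger resists with 3.4 to 6 N; with rubbing expect 2 to 12 N on the way in and a steep rise at the end stop.
- graver_a: A bystander: carving graver with a wooden handle, 145 mm long, 19 mm thick, lying between rest and stand; origin where handle and blade meet. Leave it alone (within 30 mm).
- graver_b: A bystander: a second graver, 130 mm long, lying between rest and stand; origin where handle and blade meet. Leave it alone (within 30 mm).
- vase_blank: A bystander: the half-carved bone-white vase, 204 mm long and 68 mm thick, lying across in its wooden cradle, 88 mm high in all; origin under its middle. Leave it alone (within 30 mm).
- wax_jar: A bystander: glass jar, 56 mm across, 60 mm high; origin under its middle. Leave it alone (within 30 mm).
- mallet: A bystander: small mallet, 220 mm long, lying; origin under its middle. Leave it alone (within 30 mm).
- sanding_block: A bystander: cork block 85 x 50 x 28 mm; origin under its middle. Leave it alone (within 30 mm).
- brush: A bystander: brush, 180 mm long, lying; origin under its middle. Leave it alone (within 30 mm).
- dish: A bystander: white bowl, 90 mm across, 28 mm high; origin under its middle. Leave it alone (within 30 mm).

How it is judged (in metres and radians):
On the way, in this order (a step that is already met when the one before it is completed fails the run):
1. the rest's catch is pressed down and the plate has sprung loose (value of joint rest_catch above 0.003 m and x of plate in the frame of rest_home below -0.005 m), for 0.05 s.
2. the plate has been slid out of the rest ((x of plate in the frame of rest_home below -0.055 m or horizontal distance between plate and rest_home above 0.1 m)), for 0.1 s.
3. the plate is home in the stand, with the stand's catch up behind it (x of plate in the frame of stand_home between -0.012 and 0.011 m and y of plate in the frame of stand_home between -0.004 and 0.004 m and z of plate in the frame of stand_home between -0.004 and 0.004 m and angle between the x axis of plate and the x axis of stand_home, either way round below 0.08 rad and angle between plate's own z axis and vertical below 0.08 rad and value of joint stand_catch below 0.0018 m and linear speed of plate below 0.01 m/s), for 0.2 s.
At the end, for the whole second after the job is handed in: The plate lies in the stand's channel, its origin within -12 to +11 mm of stand_home along the channel and within 4 mm across and in height, aligned and upright within 0.08 rad, at rest (below 10 mm/s), with the stand's catch up (below 1.8 mm) behind it (all of step 3); the robot touches nothing.
It fails at once if the plate is slammed on the stand (over 90 N between them) (contact force between plate and stand above 90 N).
It fails at once if the plate is rammed: over 30 N between plate and stand while the plate is well inside the rails (contact force between plate and stand above 30 N and x of plate in the frame of stand_home above -0.035 m).
It fails at once if the robot presses on the rest or the stand with more than 25 N (contact force between any of the fingers, the arm and rest above 25 N or contact force between any of the fingers, the arm and stand above 25 N).
It fails at once if the carving is touched (contact force between any of the fingers, the arm and carving above 3 N).
It fails at once if another thing on the bench is moved more than 30 mm (distance of any of graver_a, graver_b, vase_blank, wax_jar, mallet, sanding_block, brush, dish from where it was at the start of the episode above 0.03 m).
It also fails if it takes over 70 s, if anything falls off the work surface, if the arm or the gripper's body presses on something with over 40 N, if the wrist force passes 120 N, or if a joint passes its speed limit or range.

## Working session

There is one attempt and no reset: what is moved stays moved. The work goes in short steps, Python scripts to look and compute and a tool call to move; the robot and the scene stay as the last step left them, time stands still between calls to the robot, and variables do not carry over. Pictures are saved under pics/ and viewed, about 8 in all and at most 12, crops included, and the job is handed in when it is done.

Besides the shell and the picture viewer there is one more tool, called after ">>>" as a command line: name --pt "numbers of a row" for each row, then --argument value for the rest. apply_moves: Moves the arm, as the interface text tells. Its arguments: {"type":"object","properties":{"targets":{"type":"array"},"jaw":{"type":"number"}},"required":["targets"]}

```bash
mkdir -p pics; ls; python3 - <<'E'
from cell import *
import cv2
s=read_state();print(s)
for n in("scene","side"):
    im=get_image(n);cv2.imwrite(f"pics/{n}0.png",im[...,::-1]);c=calibration(n);print(n,c)
E
```

```text
pics
{'clock': 0.0, 'qpos': array([ 1.1851977 ,  0.62938552,  0.03841766,  1.51840922, -0.02700386,
        0.9962555 , -0.02001195]), 'qd': array([ 1.57012002e-04, -1.21888804e-04,  1.64932002e-04, -8.54496336e-04,
        8.84255805e-05, -2.15246467e-04,  1.02812088e-03]), 'tau': array([ 1.16753472e-03, -5.63397145e+01,  1.22707710e+00, -1.93445778e+01,
        1.11149205e-02,  1.04795818e-02, -8.50792503e-06]), 'eef_pos': array([ 204.1845105 , -616.42505354,  230.34991947]), 'tool_rot': array([-1.57273663e+00, -1.08339134e-05, -2.82178935e+00]), 'force': array([-0.09836923, -0.88060039,  0.53356858]), 'torque': array([ 0.03817968, -0.02313568, -0.08659603]), 'width': 85.17731561574547}
scene {'fx': 394.4906717102923, 'fy': 394.4906717102923, 'cx': 312.95857806432315, 'cy': 198.85811943847565, 'world_from_camera': array([[ 4.75846250e-01,  6.21419848e-01, -6.22420853e-01,
         1.37019457e+03],
       [ 8.79290834e-01, -3.52562153e-01,  3.20230476e-01,
        -4.14971471e+02],
       [-2.04444619e-02, -6.99669422e-01, -7.14174155e-01,
         9.63981610e+02],
       [ 0.00000000e+00,  0.00000000e+00,  0.00000000e+00,
         1.00000000e+00]])}
side {'fx': 434.9924930033081, 'fy': 434.9924930033081, 'cx': 313.5858077212901, 'cy': 199.23624033664862, 'world_from_camera': array([[-9.50998079e-01, -2.00082857e-01,  2.35731849e-01,
         3.18938534e+02],
       [-3.08588739e-01,  5.66395639e-01, -7.64178625e-01,
         9.09950285e+02],
       [ 1.93815513e-02, -7.99476598e-01, -6.00384481e-01,
         7.99343802e+02],
       [ 0.00000000e+00,  0.00000000e+00,  0.00000000e+00,
         1.00000000e+00]])}
```

View pics/scene0.png

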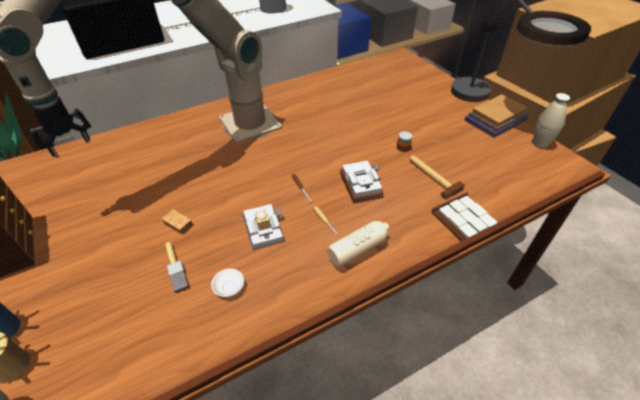

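View pics/side0.png

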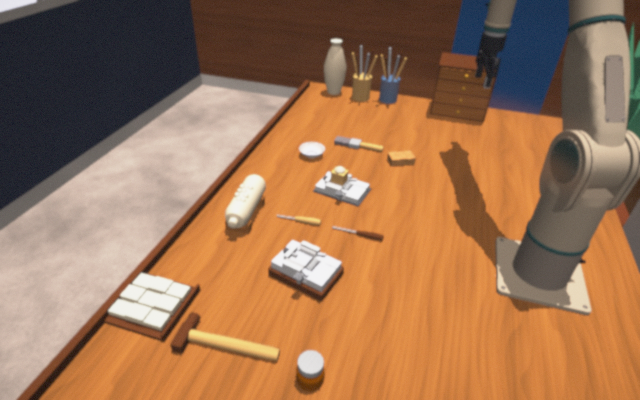

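The scene view shows the rest with the plate at about (263,222) and the stand at (362,180). In the side view they are at (342,185) and (306,268). Next I'll get rough positions and the wrist camera geometry.

```bash
cat > h.py <<'E'
from cell import *
import numpy as np, cv2
from scipy.spatial.transform import Rotation as R
def ray(c,px,z):
    T=c["world_from_camera"];d=T[:3,:3]@[(px[0]-c["cx"])/c["fx"],(px[1]-c["cy"])/c["fy"],1];o=T[:3,3]
    return o+d*(z-o[2])/d[2]
def proj(c,P):
    T=c["world_from_camera"];p=(np.atleast_2d(P)-T[:3,3])@T[:3,:3]
    return np.c_[c["fx"]*p[:,0]/p[:,2]+c["cx"],c["fy"]*p[:,1]/p[:,2]+c["cy"]]
def to(pos,yaw_z=None,s=None):
    """total move in tool axes/units from current; yaw_z = desired world angle of jaw axis (mod pi), tool down"""
    s=s or read_state();A=R.from_euler("xyz",s["tool_rot"]);M=A.as_matrix()
    sh=M.T@(np.array(pos)-s["eef_pos"])/40
    if yaw_z is None: return sh
    best=None
    for k in(0,np.pi):
        z=np.array([np.cos(yaw_z+k),np.sin(yaw_z+k),0]);y=np.array([0,0,-1.]);x=np.cross(y,z)
        rv=(A.inv()*R.from_matrix(np.c_[x,y,z])).as_rotvec()
        if best is None or np.linalg.norm(rv)<np.linalg.norm(best):best=rv
    return sh,np.degrees(best)/8
E
python3 - <<'E'
from h import *
s=read_state();print(R.from_euler("xyz",s["tool_rot"]).as_matrix().round(3))
for n,pts in(("scene",[(263,226,20),(362,181,45),(302,188,8),(322,214,5),(360,243,40),(177,220,20),(228,284,15),(405,140,30),(455,190,20)]),("side",[(342,186,20),(306,266,45),(357,233,8),(300,220,5),(245,202,40),(401,157,20),(311,150,15),(311,370,30),(190,330,20)])):
    c=calibration(n)
    for p in pts: print(n,p,ray(c,p[:2],p[2]).round(0))
c=calibration("wrist");T=c["world_from_camera"];print(c)
M=R.from_euler("xyz",s["tool_rot"]).as_matrix();print(M.T@(T[:3,3]-s["eef_pos"]),(M.T@T[:3,:3]).round(3))
E
```

```text
[[-0.949 -0.001  0.314]
 [-0.314  0.002 -0.949]
 [ 0.    -1.    -0.002]]
scene (263, 226, 20) [ 575. -186.   20.]
scene (362, 181, 45) [577. 183.  45.]
scene (302, 188, 8) [471.   6.   8.]
scene (322, 214, 5) [610.   8.   5.]
scene (360, 243, 40) [793.  33.  40.]
scene (177, 220, 20) [ 415. -417.   20.]
scene (228, 284, 15) [ 719. -355.   15.]
scene (405, 140, 30) [452. 463.  30.]
scene (455, 190, 20) [748. 447.  20.]
side (342, 186, 20) [ 563. -177.   20.]
side (306, 266, 45) [550. 209.  45.]
side (357, 233, 8) [469.  10.   8.]
side (300, 220, 5) [637.   6.   5.]
side (245, 202, 40) [799.  22.  40.]
side (401, 157, 20) [ 415. -414.   20.]
side (311, 150, 15) [ 725. -361.   15.]
side (311, 370, 30) [456. 456.  30.]
side (190, 330, 20) [729. 444.  20.]
{'fx': 350.66320165241115, 'fy': 350.66320165241115, 'cx': 314.3662793272022, 'cy': 195.6953408335249, 'world_from_camera': array([[ 3.14202859e-01, -9.06764754e-01, -2.81165865e-01,
         2.76528301e+02],
       [-9.49354886e-01, -3.00532298e-01, -9.16822659e-02,
        -5.92271754e+02],
       [-1.36517633e-03,  2.95733018e-01, -9.55269657e-01,
         3.73499484e+02],
       [ 0.00000000e+00,  0.00000000e+00,  0.00000000e+00,
         1.00000000e+00]])}
[ -76.30525894 -142.99863172   -0.52272085] [[ 0.     0.955  0.296]
 [-0.    -0.296  0.955]
 [ 1.    -0.     0.   ]]
```

```bash
python3 - <<'E'
from h import *
print(to([560,-182,230],-np.pi/2))
E
```

```text
(array([-11.85962534,   0.02454275,  -7.51612526]), array([1.16598001e-02, 2.29029507e+00, 2.13347312e-03]))
```

>>> apply_moves --pt "-1 0 -0.63 0 0 0" --pt "-1 0 -0.63 0 0 0" --pt "-1 0 -0.63 0 0 0" --pt "-1 0 -0.63 0 0 0" --pt "-1 0 -0.63 0 0 0" --pt "-1 0 -0.63 0 0 0" --pt "-1 0 -0.63 0 0 0" --pt "-1 0 -0.63 0 0 0" --pt "-1 0 -0.63 0 0 0" --pt "-1 0 -0.63 0 0 0" --pt "-1 0 -0.63 0 0 0" --pt "-0.86 0 -0.59 0 0 0"

```text
clock: 1.6
eef_pos: [561.0, -180.6, 231.0]
tool_rot: [-1.571, -0.0, -2.821]
force: [0.0, -0.6, -0.2]
width: 85.7
```

>>> apply_moves --pt "0 0 0 0 0.8 0" --pt "0 0 0 0 0.8 0" --pt "0 0 0 0 0.69 0" --pt "0 0 0 0 0 0"

```text
clock: 2.1
eef_pos: [559.9, -182.1, 230.9]
tool_rot: [-1.571, -0.001, -3.14]
force: [0.0, -0.5, -0.3]
width: 85.4
```

```bash
python3 - <<'E'
from h import *
s=read_state();print(s["clock"],s["eef_pos"],s["tool_rot"]);c=calibration("wrist");im=get_image("wrist");cv2.imwrite("pics/w1.png",im[...,::-1]);np.save("c1.npy",c,allow_pickle=True)
E
```

```text
2.1 [ 559.92373457 -182.13292258  230.93161106] [-1.57084036e+00 -8.69531980e-04 -3.14038641e+00]
```

View pics/w1.png

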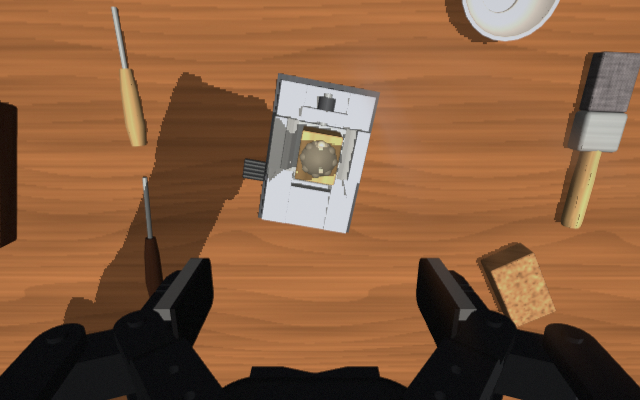

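The rest's end stop and plunger are at the top (323,100), the pad on the left (255,170) and the mouth at the bottom. The base corners are near (277,73), (378,92), (348,234) and (260,219). I'll fit the pose and check it with an overlay.

```bash
cat >> h.py <<'E'
from scipy.optimize import least_squares
def box(x0,x1,y0,y1,z): return np.array([[x0,y0,z],[x1,y0,z],[x1,y1,z],[x0,y1,z]],float)
def place(L,p):
    c,s=np.cos(p[2]),np.sin(p[2]);return L@np.array([[c,s,0],[-s,c,0],[0,0,1]])+[p[0],p[1],0]
def overlay(im,c,p,boxes,crop,k,fn):
    x0,y0,x1,y1=crop;o=cv2.resize(im[y0:y1,x0:x1],None,fx=k,fy=k,interpolation=cv2.INTER_CUBIC)
    for b,col in boxes:
        q=((proj(c,place(b,p))-[x0,y0]+.5)*k).round().astype(np.int32);cv2.polylines(o,[q],True,col,1)
    cv2.imwrite(fn,o)
def fit(c,L,px,p0):
    r=least_squares(lambda p:(proj(c,place(L,p))-px).ravel(),p0);return r.x,np.sqrt(r.fun**2).reshape(-1,2)
E
python3 - <<'E'
from h import *
c=np.load("c1.npy",allow_pickle=True).item();im=cv2.imread("pics/w1.png")
L=np.array([[78,52,22],[78,-52,22],[-78,-52,22],[-78,52,22]],float)
px=np.array([[277,73],[378,92],[348,234],[260,219]])
p,r=fit(c,L,px,[580,-180,0]);print(p,r.round(1))
B=[(box(-78,78,-52,52,22),(0,0,255)),(box(-78,78,-52,52,0),(255,0,255)),(box(-25,25,-46,46,37),(0,200,0)),(box(-23,21,-18,18,70),(255,0,0)),(box(-41,-21,48,70,34),(0,255,255))]
overlay(im,c,p,B,(230,60,400,250),4,"pics/o1.png")
E
```

```text
[ 5.65134321e+02 -1.82451175e+02 -1.64080821e-01] [[2.3 2.2]
 [4.1 2.3]
 [2.5 3.1]
 [4.4 3.5]]
```

View pics/o1.png

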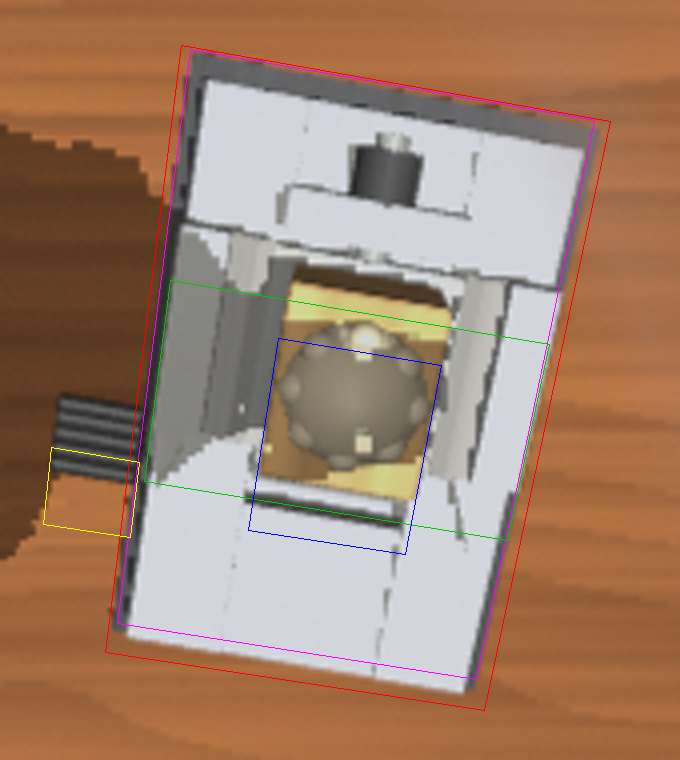

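The 22 mm outline assumption is wrong: the ends are stepped and the +x face is visible. The block top and the pad agree on a shift of about (+9,-55) crop px, so I'll fit on those instead.

```bash
python3 - <<'E'
from h import *
c=np.load("c1.npy",allow_pickle=True).item();im=cv2.imread("pics/w1.png")
L=np.r_[box(-23,21,-18,18,70)[[2,1,0,3]],box(-41,-21,48,70,34)[[2,3]]]
q=np.array([[290,283],[448,308],[412,500],[262,475],[60,395],[50,470]],float)
px=q/4-.5+[230,60]
p,r=fit(c,L,px,[580,-180,-.16]);print(p,r.round(1))
B=[(box(-25,25,-46,46,37),(0,200,0)),(box(-23,21,-18,18,70),(255,0,0)),(box(-41,-21,48,70,34),(0,255,255)),(box(-86,70,-52,52,0),(255,0,255)),(box(-86,-44,-46,46,22),(0,0,255))]
overlay(im,c,p,B,(230,60,400,250),4,"pics/o2.png")
E
```

```text
[ 5.77670240e+02 -1.84819327e+02 -1.71896329e-01] [[0.2 1. ]
 [1.5 0. ]
 [0.9 0.4]
 [1.2 0. ]
 [0.6 0.1]
 [0.4 0.8]]
```

View pics/o2.png

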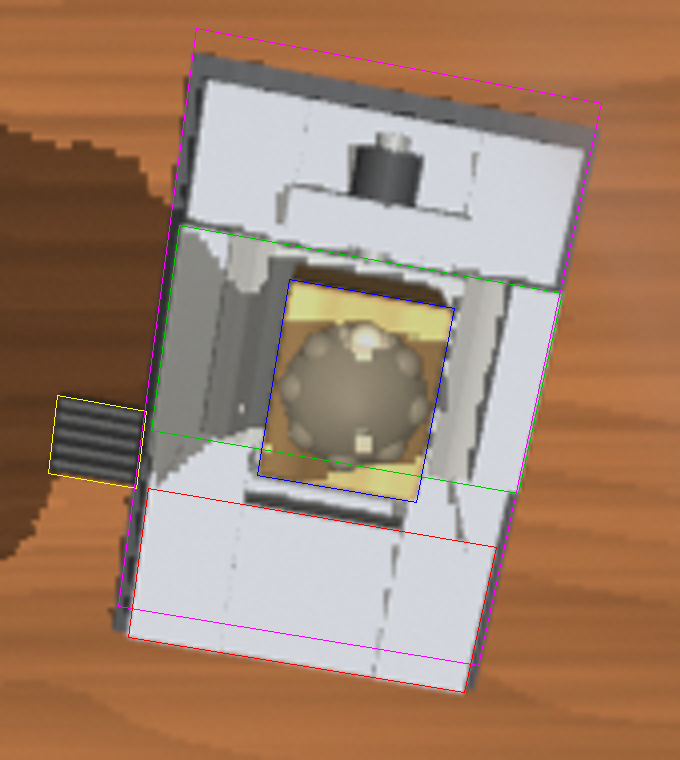

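The overlay fits well: rails, pad, block and apron all line up. Rest home is at (577.7,-184.8), yaw -0.172. Next I'll look at the stand.

>>> apply_moves --pt "0 0 -1 0 0 0" --pt "0 0 -1 0 0 0" --pt "0 0 -1 0 0 0" --pt "0 0 -1 0 0 0" --pt "0 0 -1 0 0 0" --pt "0 0 -1 0 0 0" --pt "0 0 -1 0 0 0" --pt "0 0 -1 0 0 0" --pt "0 0 -1 0 0 0" --pt "0 0 -0.4 0 0 0" --pt "0 0 0 0 0 0" --pt "0 0 0 0 0 0"

```text
clock: 3.65
eef_pos: [560.5, 191.1, 231.3]
tool_rot: [-1.569, -0.0, 3.139]
force: [0.2, -0.3, -0.1]
width: 85.7
```

```bash
python3 - <<'E'
from h import *
s=read_state();print(s["clock"],s["eef_pos"],s["tool_rot"]);c=calibration("wrist");im=get_image("wrist")[...,::-1];np.save("c2.npy",c,allow_pickle=True);cv2.imwrite("pics/w2.png",im)
cv2.imwrite("pics/w2z.png",cv2.resize(im[20:270,180:460],None,fx=2.4,fy=2.4,interpolation=cv2.INTER_CUBIC))
E
```

```text
3.65 [560.462864   191.05117696 231.28714737] [-1.56907093e+00 -4.47779194e-05  3.13929747e+00]
```

View pics/w2z.png

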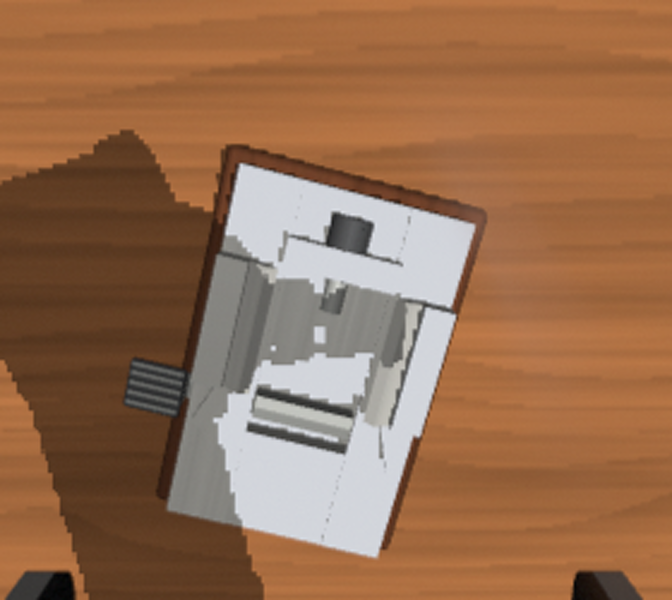

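In the stand view, zoomed by 2.4, the pad corners are at (136,357), (124,403) and (178,415). The apron's outer corners are at (167,511) and (380,557), and the rails' far-end corners at (218,253) and (456,315).

```bash
python3 - <<'E'
from h import *
c=np.load("c2.npy",allow_pickle=True).item();im=cv2.imread("pics/w2.png")
L=np.array([[-21,70,58],[-41,70,58],[-41,48,58],[-86,46,46],[-86,-46,46],[25,46,61],[25,-46,61]],float)
q=np.array([[136,357],[124,403],[178,415],[167,511],[380,557],[218,253],[456,315]],float)
px=q/2.4-.3+[180,20]
p,r=fit(c,L,px,[575,190,-.2]);print(p,r.round(1))
B=[(box(-25,25,-46,46,61),(0,200,0)),(box(-41,-21,48,70,58),(0,255,255)),(box(-86,-44,-46,46,46),(0,0,255))]
overlay(im,c,p,B,(220,70,390,260),4,"pics/o3.png")
# rest press
pr=np.array([577.7,-184.8,-.172]);P=place(np.array([[-31,62,0.]]),pr)[0]
print(P,to([P[0],P[1],100],pr[2]+np.pi/2))
E
```

```text
[ 5.68962638e+02  1.91382408e+02 -2.47252642e-01] [[1.3 0.6]
 [0.  0.5]
 [0.5 0.9]
 [0.4 0.7]
 [0.6 0. ]
 [0.  0.3]
 [1.  0.4]]
[ 557.76891972 -118.40909671    0.        ] (array([0.04769726, 3.2951835 , 7.73220096]), array([-0.01017009,  1.21179122, -0.00156395]))
```

View pics/o3.png

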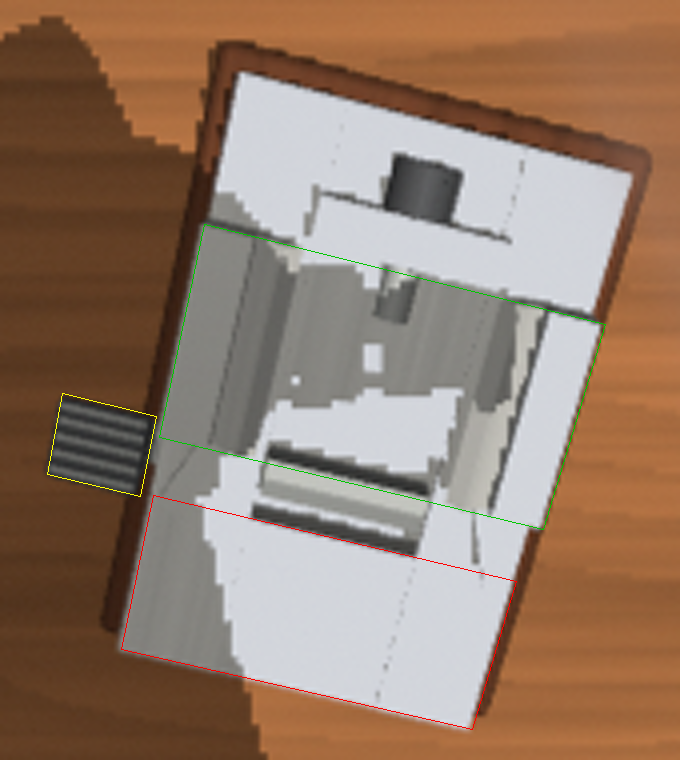

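The stand fit is good: home (569.0,191.4), yaw -0.247. Next I'll shut the jaws, go above the rest's pad and come down.

>>> apply_moves --jaw -1 --pt "0 0 1 0 0 0" --pt "0 0 1 0 0 0" --pt "0 0 1 0 0 0" --pt "0 0 1 0 0 0" --pt "0 0 1 0 0 0" --pt "0 0 1 0 0 0" --pt "0 0 1 0 0 0" --pt "0.05 0 0.73 0 0 0" --pt "0 0.9 0 0 0.6 0" --pt "0 0.9 0 0 0.6 0" --pt "0 0.9 0 0 0 0" --pt "0 0.6 0 0 0 0"

```text
clock: 5.2
eef_pos: [556.8, -117.3, 97.9]
tool_rot: [-1.57, -0.002, 2.972]
force: [-0.0, -0.3, 0.7]
width: -0.0
```

```bash
python3 - <<'E'
from h import *
s=read_state();print(s["clock"],s["eef_pos"],s["force"],s["width"]);print(to([557.8,-118.4,45],-.172+np.pi/2,s))
E
```

```text
5.2 [ 556.7861225  -117.30425428   97.898083  ] [-0.04278535 -0.28700769  0.67886727] -0.02303120343288317
(array([-0.03194538,  1.32241726,  0.0215512 ]), array([-0.00630787,  0.01504291,  0.01262067]))
```

>>> apply_moves --pt "-0.03 0.5 0.02 0 0 0" --pt "0 0.5 0 0 0 0" --pt "0 0.4 0 0 0 0" --pt "0 0.05 0 0 0 0" --pt "0 0 0 0 0 0"

```text
clock: 5.82
eef_pos: [559.4, -117.0, 41.7]
tool_rot: [-1.571, 0.001, 2.974]
force: [-0.1, -0.4, 0.0]
width: -0.5
```

>>> apply_moves --pt "0 0.05 0 0 0 0" --pt "0 0.05 0 0 0 0" --pt "0 0.05 0 0 0 0" --pt "0 0.05 0 0 0 0" --pt "0 0 0 0 0 0"

```text
clock: 6.45
eef_pos: [559.3, -116.5, 33.3]
tool_rot: [-1.571, 0.0, 2.974]
force: [-0.4, 0.1, 0.5]
width: 0.1
```

>>> apply_moves --pt "0 0.04 0 0 0 0" --pt "0 0.03 0 0 0 0" --pt "0 0.02 0 0 0 0" --pt "0 0 0 0 0 0"

```text
clock: 6.95
eef_pos: [559.3, -116.6, 29.6]
tool_rot: [-1.571, 0.0, 2.974]
force: [-0.4, 0.8, 1.1]
width: -0.3
```

>>> apply_moves --pt "0 0.025 0 0 0 0" --pt "0 0.02 0 0 0 0" --pt "0 0 0 0 0 0" --pt "0 0 0 0 0 0"

```text
clock: 7.45
eef_pos: [559.3, -116.5, 28.0]
tool_rot: [-1.571, 0.0, 2.974]
force: [0.5, 0.2, 2.9]
width: 0.1
```

```bash
python3 - <<'E'
from h import *
s=read_state();print(s["clock"],s["eef_pos"],s["force"]);c=calibration("wrist")
im=get_image("wrist")[...,::-1];cv2.imwrite("pics/w3.png",im)
a=cv2.resize(get_image("scene")[190:250,230:310,::-1],None,fx=5,fy=5,interpolation=cv2.INTER_CUBIC)
b=cv2.resize(im,(480,300));b=cv2.copyMakeBorder(b,0,0,0,0,0)
cv2.imwrite("pics/m3.png",np.vstack([cv2.copyMakeBorder(b,0,0,0,0,cv2.BORDER_CONSTANT),cv2.copyMakeBorder(a[:,:],0,0,0,80,cv2.BORDER_CONSTANT)]))
E
```

```text
7.45 [ 559.31213163 -116.52937305   27.99142201] [0.49573116 0.22369947 2.87848281]
```

View pics/m3.png

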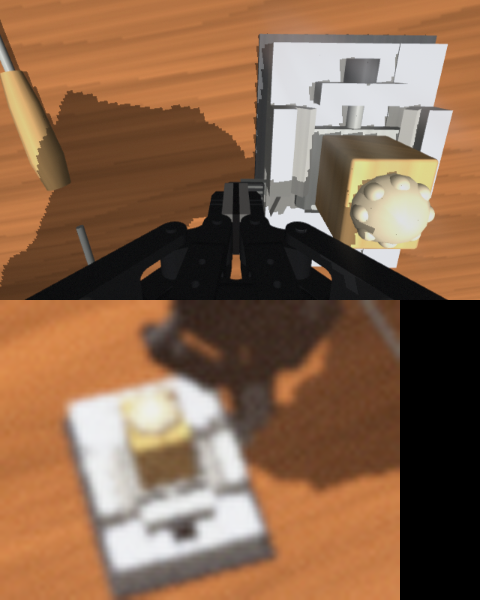

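The plate has sprung out: the plunger is extended with a gap behind the block. The block's top +x edge runs about (353,162) to (438,160) and its -x edge (348,248) to (431,243), in 0.75-scale pixels. I'll measure the block position from these.

```bash
python3 - <<'E'
from h import *
c=calibration("wrist");pr=np.array([577.7,-184.8,-.172])
for q in[(353,162),(438,160),(348,248),(431,243)]:
    w=ray(c,np.array(q)/.75,70);d=w[:2]-pr[:2];cs,sn=np.cos(pr[2]),np.sin(pr[2]);print(w.round(1),(cs*d[0]+sn*d[1]).round(1),(-sn*d[0]+cs*d[1]).round(1))
for x in(-12,-14):
  G=place(np.array([[x,0,0.]]),pr)[0];print(x,G,to([G[0],G[1],130],pr[2]+np.pi/2))
E
```

```text
[ 589.1 -169.4   70. ] 8.6 17.1
[ 584.1 -203.7   70. ] 9.6 -17.5
[ 547.3 -165.6   70. ] -33.3 13.7
[ 543.7 -202.9   70. ] -30.4 -23.6
-12 [ 565.87706682 -182.74616185    0.        ] (array([-0.43850641, -2.55042905,  1.60502335]), array([ 0.0003023 ,  0.03225825, -0.00151026]))
-14 [ 563.90657796 -182.4038555     0.        ] (array([-0.38850692, -2.55043959,  1.60479814]), array([ 0.0003023 ,  0.03225825, -0.00151026]))
```

>>> apply_moves --pt "0 -0.5 0 0 0 0" --pt "0 -1 0 0 0 0" --pt "0 -1 0 0 0 0" --pt "-0.2 0 0.8 0 0 0" --pt "-0.24 0 0.8 0 0.03 0" --pt "0 0 0 0 0 0" --pt "0 0 0 0 0 0"

```text
clock: 8.43
eef_pos: [565.3, -181.9, 127.5]
tool_rot: [-1.572, -0.001, 2.97]
force: [0.1, 0.0, 1.4]
width: -0.1
```

>>> apply_moves --jaw 1 --pt "0 0 0 0 0 0" --pt "0 0 0 0 0 0" --pt "0 0 0 0 0 0" --pt "0 0 0 0 0 0" --pt "0 0 0 0 0 0" --pt "0 0 0 0 0 0"

```text
clock: 9.18
eef_pos: [565.9, -182.6, 127.9]
tool_rot: [-1.571, 0.0, 2.97]
force: [0.0, -0.2, 0.2]
width: 85.2
```

```bash
python3 - <<'E'
from h import *
s=read_state();print(s["clock"],s["eef_pos"],s["force"],s["width"],to([565.9,-182.7,41],-.172+np.pi/2,s))
E
```

```text
9.175 [ 565.89188145 -182.64059122  127.93889249] [ 0.04082839 -0.20928682  0.15341165] 85.19076429675722 (array([-3.23318499e-04,  2.17347235e+00,  1.40158388e-03]), array([-8.91188592e-05,  1.15498481e-03, -4.30423104e-04]))
```

>>> apply_moves --pt "0 0.6 0 0 0 0" --pt "0 0.6 0 0 0 0" --pt "0 0.6 0 0 0 0" --pt "0 0.3 0 0 0 0" --pt "0 0.07 0 0 0 0" --pt "0 0 0 0 0 0" --pt "0 0 0 0 0 0"

```text
clock: 10.05
eef_pos: [566.5, -182.8, 42.0]
tool_rot: [-1.571, 0.002, 2.97]
force: [-0.2, 0.1, -0.2]
width: 85.5
```

>>> apply_moves --jaw -0.05 --pt "0 0 0 0 0 0" --pt "0 0 0 0 0 0" --pt "0 0 0 0 0 0" --pt "0 0 0 0 0 0"

```text
clock: 10.55
eef_pos: [565.9, -182.6, 41.2]
tool_rot: [-1.571, 0.0, 2.97]
force: [-0.1, -0.5, 0.8]
width: 40.9
```

>>> apply_moves --jaw -1 --pt "0 0 0 0 0 0" --pt "0 0 0 0 0 0" --pt "0 0 0 0 0 0" --pt "0 0 0 0 0 0"

```text
clock: 11.05
eef_pos: [566.1, -182.7, 41.4]
tool_rot: [-1.571, 0.001, 2.97]
force: [-0.7, -0.7, 5.1]
width: 35.5
```

```bash
python3 - <<'E'
from h import *
s=read_state();print(s["clock"],s["eef_pos"],s["tool_rot"],s["force"],s["torque"],s["width"])
A=R.from_euler("xyz",s["tool_rot"]).as_matrix();print(A.T@[np.cos(-.172),np.sin(-.172),0])
E
```

```text
11.05 [ 566.1124963  -182.73247054   41.38342462] [-1.57068584e+00  5.42546823e-04  2.96983177e+00] [-0.71001348 -0.72252695  5.06571949] [ 1.69010487e-03  6.51210825e-02 -2.23697836e-05] 35.459435106723866
[-9.99999824e-01  5.42573196e-04  2.39056373e-04]
```

>>> apply_moves --pt "0 -0.015 0 0 0 0" --pt "0 0 0 0 0 0" --pt "0.1 0 0 0 0 0" --pt "0.15 0 0 0 0 0" --pt "0.15 0 0 0 0 0" --pt "0 0 0 0 0 0"

```text
clock: 11.8
eef_pos: [549.0, -179.6, 41.6]
tool_rot: [-1.571, -0.002, 2.97]
force: [0.1, 0.7, -0.4]
width: 35.0
```

>>> apply_moves --pt "0.2 0 0 0 0 0" --pt "0.25 0 0 0 0 0" --pt "0.25 0 0 0 0 0" --pt "0.25 0 0 0 0 0" --pt "0.2 0 0 0 0 0" --pt "0 0 0 0 0 0" --pt "0 0 0 0 0 0"

```text
clock: 12.68
eef_pos: [505.3, -172.1, 41.8]
tool_rot: [-1.571, 0.001, 2.97]
force: [-0.3, 0.0, -2.1]
width: 34.9
```

```bash
python3 - <<'E'
from h import *
ps=np.array([569.0,191.4,-.247]);pr=np.array([577.7,-184.8,-.172])
s=read_state();d=s["eef_pos"][:2]-pr[:2];print(s["clock"],s["eef_pos"],s["force"],s["width"],"rest x,y",d@[np.cos(pr[2]),np.sin(pr[2])],d@[-np.sin(pr[2]),np.cos(pr[2])])
G=place(np.array([[-62,0,0.]]),ps)[0]
print(G,to([G[0],G[1],110],ps[2]+np.pi/2,s))
E
```

```text
12.675 [ 505.32893132 -172.11898216   41.77940281] [-0.30301938  0.02279329 -2.08488903] 34.859243781123254 rest x,y -73.4735889132608 0.10736374355150576
[508.88168311 206.55875901   0.        ] (array([ 1.52823399, -1.70746033, -9.34284592]), array([-2.73587765e-04,  5.39535291e-01, -6.06355057e-03]))
```

>>> apply_moves --pt "0 -0.4 0 0 0 0" --pt "0 -0.8 0 0 0 0" --pt "0 -0.5 -0.2 0 0 0" --pt "0.15 0 -0.6 0 0 0" --pt "0.2 0 -0.9 0 0 0" --pt "0.2 0 -1 0 0 0" --pt "0.2 0 -1 0 0 0" --pt "0.2 0 -1 0 0 0" --pt "0.2 0 -1 0 0 0" --pt "0.2 0 -1 0 0 0" --pt "0.18 0 -1 0 0 0" --pt "0 0 -0.9 0 0 0"

```text
clock: 14.18
eef_pos: [503.1, 179.5, 110.8]
tool_rot: [-1.572, 0.0, 2.971]
force: [0.2, -1.1, -1.6]
width: 34.8
```

>>> apply_moves --pt "0 0 -0.5 0 0 0" --pt "0 0 -0.24 0 0.3 0" --pt "0 0 0 0 0.24 0" --pt "0 0 0 0 0 0" --pt "0 0 0 0 0 0"

```text
clock: 14.8
eef_pos: [508.4, 205.4, 109.9]
tool_rot: [-1.57, 0.0, 2.893]
force: [0.7, -0.0, -2.7]
width: 34.9
```

```bash
python3 - <<'E'
from h import *
ps=np.array([569.0,191.4,-.247])
s=read_state();print(s["clock"],s["eef_pos"],s["force"],s["width"])
G=place(np.array([[-62,0,0.]]),ps)[0]
print(G,to([G[0],G[1],75],ps[2]+np.pi/2,s))
c=calibration("wrist");im=get_image("wrist")[...,::-1].copy();cv2.imwrite("pics/w4.png",im);np.save("c4.npy",c,allow_pickle=True)
B=[(box(-25,25,-46,46,61),(0,200,0)),(box(-41,-21,48,70,58),(0,255,255)),(box(-86,-44,-46,46,46),(0,0,255)),(box(-84,-40,-18,18,s["eef_pos"][2]-19.5+48),(255,0,0)),(box(-87,-37,-24,24,s["eef_pos"][2]-19.5+8),(255,0,255))]
overlay(im,c,ps,B,(170,20,490,300),2,"pics/o4.png")
E
```

```text
14.8 [508.40637199 205.42462907 109.85890783] [ 0.70067974 -0.04645136 -2.72199082] 34.889219821240545
[508.88168311 206.55875901   0.        ] (array([-0.0045159 ,  0.87145747, -0.03084234]), array([-0.00360411, -0.00907335, -0.00028916]))
```

View pics/o4.png

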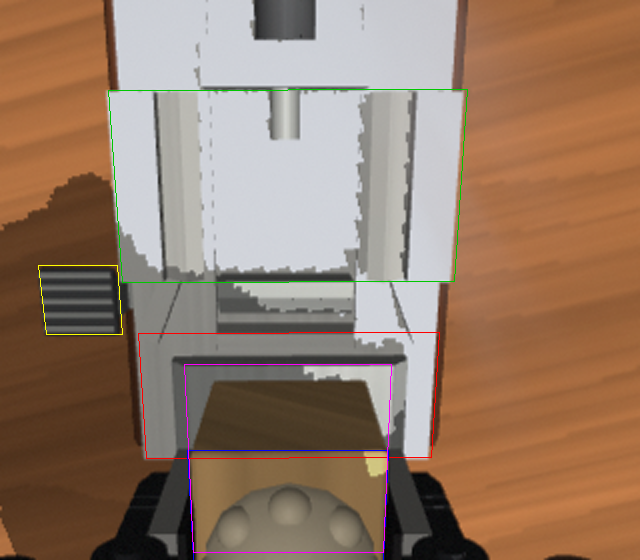

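The overlay on the stand matches. The plate's leading edge, (175–405, y 360), is centred on the channel to within about 1 mm. Going down.

>>> apply_moves --pt "0 0.3 -0.02 0 0 0" --pt "0 0.3 -0.01 0 0 0" --pt "0 0.2 0 0 0 0" --pt "0 0.1 0 0 0 0" --pt "0 0 0 0 0 0" --pt "0 0 0 0 0 0"

```text
clock: 15.6
eef_pos: [508.9, 207.8, 73.9]
tool_rot: [-1.571, 0.0, 2.894]
force: [-0.9, -0.6, -2.2]
width: 35.1
```

>>> apply_moves --pt "0 0.05 0 0 0 0" --pt "0 0.03 0 0 0 0" --pt "0 0.03 0 0 0 0" --pt "0 0.02 0 0 0 0" --pt "0 0 0 0 0 0" --pt "0 0 0 0 0 0"

```text
clock: 16.35
eef_pos: [508.7, 207.7, 68.5]
tool_rot: [-1.571, 0.0, 2.895]
force: [-0.1, -0.0, -1.1]
width: 35.0
```

>>> apply_moves --pt "0 0.02 0.025 0 0 0" --pt "0 0.02 0 0 0 0" --pt "0 0 0 0 0 0" --pt "0 0 0 0 0 0"

```text
clock: 16.85
eef_pos: [508.4, 206.8, 66.9]
tool_rot: [-1.571, 0.0, 2.895]
force: [-1.2, -0.1, -2.4]
width: 34.8
```

>>> apply_moves --pt "0 0.02 0 0 0 0" --pt "0 0 0 0 0 0" --pt "0 0 0 0 0 0"

```text
clock: 17.23
eef_pos: [508.4, 206.8, 66.1]
tool_rot: [-1.571, 0.0, 2.895]
force: [0.3, -0.3, -2.2]
width: 35.1
```

>>> apply_moves --pt "0 0.02 0 0 0 0" --pt "0 0 0 0 0 0" --pt "0 0 0 0 0 0"

```text
clock: 17.6
eef_pos: [508.5, 206.8, 65.4]
tool_rot: [-1.571, 0.0, 2.895]
force: [-0.0, 0.4, -1.5]
width: 35.7
```

>>> apply_moves --pt "0 0.015 0 0 0 0" --pt "0 0 0 0 0 0" --pt "0 0 0 0 0 0"

```text
clock: 17.98
eef_pos: [508.5, 206.8, 65.4]
tool_rot: [-1.571, 0.0, 2.894]
force: [-1.9, -0.9, 4.9]
width: 34.9
```

>>> apply_moves --pt "0 -0.012 0 0 0 0" --pt "-0.08 0 0 0 0 0" --pt "-0.1 0 0 0 0 0" --pt "-0.1 0 0 0 0 0" --pt "-0.1 0 0 0 0 0" --pt "0 0 0 0 0 0"

```text
clock: 18.73
eef_pos: [524.1, 202.9, 65.4]
tool_rot: [-1.571, 0.001, 2.894]
force: [-1.1, 1.1, 3.7]
width: 35.2
```

>>> apply_moves --pt "-0.05 -0.008 0 0 0 0" --pt "-0.1 0 0 0 0 0" --pt "-0.1 0 0 0 0 0" --pt "-0.05 0 0 0 0 0" --pt "0 0 0 0 0 0"

```text
clock: 19.35
eef_pos: [535.4, 199.8, 65.4]
tool_rot: [-1.571, 0.001, 2.894]
force: [1.3, -0.5, -0.3]
width: 35.1
```

>>> apply_moves --pt "-0.08 0 0 0 0 0" --pt "-0.08 0 0 0 0 0" --pt "-0.08 0 0 0 0 0" --pt "-0.06 0 0 0 0 0" --pt "0 0 0 0 0 0"

```text
clock: 19.98
eef_pos: [547.0, 196.9, 65.5]
tool_rot: [-1.571, 0.001, 2.894]
force: [0.9, 0.8, -1.1]
width: 34.9
```

```bash
cat > st.py <<'E'
from h import *
ps=np.array([569.0,191.4,-.247]);s=read_state();c,n=np.cos(ps[2]),np.sin(ps[2])
Rz=np.array([[c,n],[-n,c]]);print(s["clock"],"stand xy",(Rz@(s["eef_pos"][:2]-ps[:2])).round(1),"z",s["eef_pos"][2].round(1),"F stand",(Rz@s["force"][:2]).round(1),s["force"][2].round(1),"T",s["torque"].round(2),"yaw",s["tool_rot"][2]-np.pi)
E
python3 st.py
```

```text
19.975 stand xy [-22.7  -0. ] z 65.5 F stand [0.7 1. ] -1.1 T [ 0.01 -0.09 -0.06] yaw -0.2474631033733159
```

>>> apply_moves --pt "-0.06 0 0 0 0 0" --pt "-0.06 0 0 0 0 0" --pt "-0.06 0 0 0 0 0" --pt "-0.05 0 0 0 0 0" --pt "0 0 0 0 0 0"

```text
clock: 20.6
eef_pos: [555.8, 194.8, 65.6]
tool_rot: [-1.571, 0.001, 2.894]
force: [0.4, -1.0, -1.6]
width: 35.0
```

>>> apply_moves --pt "-0.05 0 0 0 0 0" --pt "-0.05 0 0 0 0 0" --pt "0 0 0 0 0 0"

```text
clock: 20.98
eef_pos: [557.8, 194.3, 65.5]
tool_rot: [-1.57, -0.003, 2.895]
force: [-5.9, 1.4, 3.4]
width: 35.4
```

```bash
python3 st.py
```

```text
20.975 stand xy [-11.6   0.1] z 65.5 F stand [-6. -0.] 3.4 T [ 0.26  1.07 -0.04] yaw -0.2466244195037408
```

>>> apply_moves --pt "-0.04 0 0 0 0 0" --pt "-0.04 0 0 0 0 0" --pt "0 0 0 0 0 0"

```text
clock: 21.35
eef_pos: [560.7, 193.6, 65.5]
tool_rot: [-1.57, -0.003, 2.895]
force: [-5.4, 2.1, 4.3]
width: 35.1
```

```bash
python3 st.py
```

```text
21.35 stand xy [-8.6  0.1] z 65.5 F stand [-5.8  0.7] 4.3 T [0.3  1.21 0.01] yaw -0.24658668813903573
```

>>> apply_moves --pt "-0.04 0 0 0 0 0" --pt "-0.04 0 0 0 0 0" --pt "0 0 0 0 0 0"

```text
clock: 21.72
eef_pos: [563.4, 192.9, 65.5]
tool_rot: [-1.57, -0.004, 2.895]
force: [-6.7, 0.4, 4.5]
width: 35.2
```

```bash
python3 st.py
```

```text
21.725 stand xy [-5.8  0.1] z 65.5 F stand [-6.6 -1.2] 4.5 T [ 0.3   1.39 -0.07] yaw -0.2465370987236004
```

>>> apply_moves --pt "-0.04 0 0 0 0 0" --pt "-0.02 0 0 0 0 0" --pt "0 0 0 0 0 0"

```text
clock: 22.1
eef_pos: [565.4, 192.3, 65.5]
tool_rot: [-1.57, -0.004, 2.895]
force: [-6.9, 0.8, 5.6]
width: 35.1
```

```bash
python3 st.py
```

```text
22.1 stand xy [-3.7  0. ] z 65.5 F stand [-6.9 -0.9] 5.6 T [0.36 1.55 0.04] yaw -0.24646787722746755
```

>>> apply_moves --pt "-0.03 0 0 0 0 0" --pt "0 0 0 0 0 0" --pt "0 0 0 0 0 0"

```text
clock: 22.48
eef_pos: [566.3, 192.1, 65.5]
tool_rot: [-1.57, -0.005, 2.895]
force: [-6.5, 2.0, 5.3]
width: 35.2
```

```bash
python3 st.py
```

```text
22.475 stand xy [-2.7  0. ] z 65.5 F stand [-6.8  0.4] 5.3 T [0.32 1.6  0.01] yaw -0.24633574640510725
```

>>> apply_moves --pt "-0.03 0 0 0 0 0" --pt "0 0 0 0 0 0" --pt "0 0 0 0 0 0"

```text
clock: 22.85
eef_pos: [567.4, 191.8, 65.5]
tool_rot: [-1.57, -0.005, 2.895]
force: [-7.3, 2.2, 5.4]
width: 35.0
```

```bash
python3 st.py
```

```text
22.85 stand xy [-1.7  0. ] z 65.5 F stand [-7.6  0.3] 5.4 T [ 0.4   1.61 -0.01] yaw -0.2463367824160958
```

>>> apply_moves --pt "-0.03 0 0 0 0 0" --pt "0 0 0 0 0 0" --pt "0 0 0 0 0 0"

```text
clock: 23.22
eef_pos: [568.5, 191.6, 65.5]
tool_rot: [-1.57, -0.005, 2.895]
force: [-7.6, 1.6, 5.4]
width: 35.1
```

```bash
python3 st.py
```

```text
23.225 stand xy [-0.6  0. ] z 65.5 F stand [-7.8 -0.3] 5.4 T [0.36 1.7  0.02] yaw -0.24631747005721705
```

>>> apply_moves --pt "-0.03 0 0 0 0 0" --pt "0 0 0 0 0 0" --pt "0 0 0 0 0 0"

```text
clock: 23.6
eef_pos: [569.5, 191.3, 65.5]
tool_rot: [-1.57, -0.005, 2.895]
force: [-8.2, 2.1, 6.6]
width: 35.0
```

```bash
python3 st.py
```

```text
23.6 stand xy [0.5 0. ] z 65.5 F stand [-8.5 -0. ] 6.6 T [0.38 1.77 0.01] yaw -0.24626001430716826
```

>>> apply_moves --pt "-0.03 0 0 0 0 0" --pt "0 0 0 0 0 0" --pt "0 0 0 0 0 0"

```text
clock: 23.98
eef_pos: [569.9, 191.2, 65.5]
tool_rot: [-1.57, -0.007, 2.895]
force: [-9.4, 0.7, 8.3]
width: 35.5
```

```bash
python3 st.py
```

```text
23.975 stand xy [0.9 0.1] z 65.5 F stand [-9.3 -1.6] 8.3 T [ 0.48  2.07 -0.07] yaw -0.24615391676389287
```

>>> apply_moves --pt "-0.02 0 0 0 0 0" --pt "0 0 0 0 0 0" --pt "0 0 0 0 0 0"

```text
clock: 24.35
eef_pos: [569.9, 191.2, 65.6]
tool_rot: [-1.569, -0.008, 2.896]
force: [-10.7, 2.0, 9.4]
width: 34.8
```

```bash
python3 st.py; python3 - <<'E'
from h import *
im=get_image("wrist")[...,::-1];o=cv2.resize(im[40:300,170:470],None,fx=2,fy=2,interpolation=cv2.INTER_CUBIC);cv2.imwrite("pics/w5.png",o)
E
```

```text
24.35 stand xy [0.9 0.1] z 65.6 F stand [-10.9  -0.7] 9.4 T [ 0.46  2.4  -0.01] yaw -0.2459957024492745
```

View pics/w5.png

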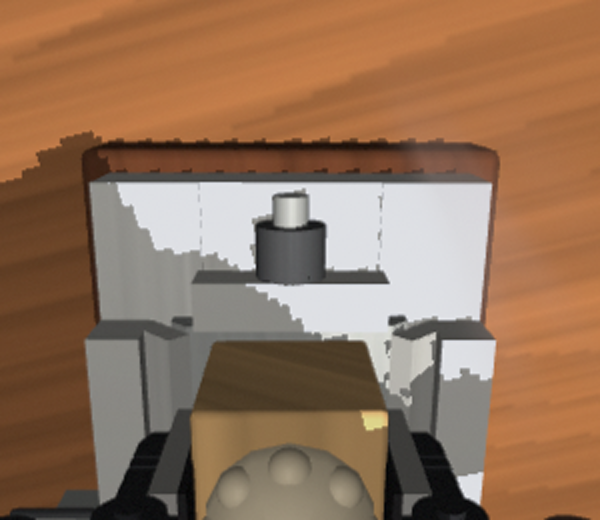

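The plate is at the end stop: x stayed at +0.9 while the push rose to 11 N. I'll relax the push and check that the catch holds.

>>> apply_moves --pt "0.05 -0.01 0 0 0 0" --pt "0.05 0 0 0 0 0" --pt "0.05 0 0 0 0 0" --pt "0 0 0 0 0 0" --pt "0 0 0 0 0 0"

```text
clock: 25.02
eef_pos: [567.2, 191.9, 65.5]
tool_rot: [-1.57, -0.002, 2.895]
force: [-5.2, 0.6, -0.1]
width: 35.0
```

```bash
python3 st.py
```

```text
25.025 stand xy [-1.8  0. ] z 65.5 F stand [-5.2 -0.7] -0.1 T [ 0.43  1.28 -0.04] yaw -0.2466956348647913
```

>>> apply_moves --pt "0.05 0 0 0 0 0" --pt "0.04 0 0 0 0 0" --pt "0 0 0 0 0 0" --pt "0 0 0 0 0 0"

```text
clock: 25.52
eef_pos: [566.6, 192.0, 66.0]
tool_rot: [-1.571, 0.003, 2.894]
force: [2.8, -0.2, -6.9]
width: 34.8
```

```bash
python3 st.py
```

```text
25.525 stand xy [-2.5 -0. ] z 66.0 F stand [2.8 0.5] -6.9 T [-0.15 -0.64 -0.12] yaw -0.2478676431206548
```

The catch holds: x stayed at -2.5 and the force reversed to a pull. I'll neutralise the forces, release and rise.

>>> apply_moves --pt "-0.025 0.01 0 0 0 0" --pt "0 0 0 0 0 0" --pt "0 0 0 0 0 0"

```text
clock: 25.9
eef_pos: [566.6, 192.0, 65.9]
tool_rot: [-1.571, 0.001, 2.894]
force: [1.8, -0.4, -1.9]
width: 34.9
```

>>> apply_moves --jaw 1 --pt "0 0 0 0 0 0" --pt "0 0 0 0 0 0" --pt "0 0 0 0 0 0" --pt "0 0 0 0 0 0" --pt "0 0 0 0 0 0" --pt "0 0 0 0 0 0"

```text
clock: 26.65
eef_pos: [566.0, 192.2, 65.5]
tool_rot: [-1.571, -0.0, 2.895]
force: [-0.5, -1.1, -1.6]
width: 85.3
```

>>> apply_moves --pt "0 -0.4 0 0 0 0" --pt "0 -0.7 0 0 0 0" --pt "0 -0.8 0 0 0 0" --pt "0 -0.8 0 0 0 0" --pt "0 -0.8 0 0 0 0" --pt "0 -0.6 0 0 0 0" --pt "0 0 0 0 0 0" --pt "0 0 0 0 0 0" --pt "0 0 0 0 0 0"

```text
clock: 27.78
eef_pos: [565.3, 192.0, 228.6]
tool_rot: [-1.57, -0.002, 2.895]
force: [-0.5, 0.3, -0.3]
width: 85.1
```

```bash
python3 st.py; python3 - <<'E'
from h import *
ps=np.array([569.0,191.4,-.247]);c=calibration("wrist");im=get_image("wrist")[...,::-1].copy()
B=[(box(-25,25,-46,46,61),(0,200,0)),(box(-86,-44,-46,46,46),(0,0,255)),(box(-24.5,19.5,-18,18,94),(255,0,0)),(box(-41,-21,48,70,58),(0,255,255))]
overlay(im,c,ps,B,(200,40,420,280),2.5.__int__()+1,"pics/o6.png")
E
```

```text
27.775 stand xy [-3.8 -0.3] z 228.6 F stand [-0.5  0.1] -0.3 T [-0.03 -0.04  0.04] yaw -0.2470923136447345
```

View pics/o6.png

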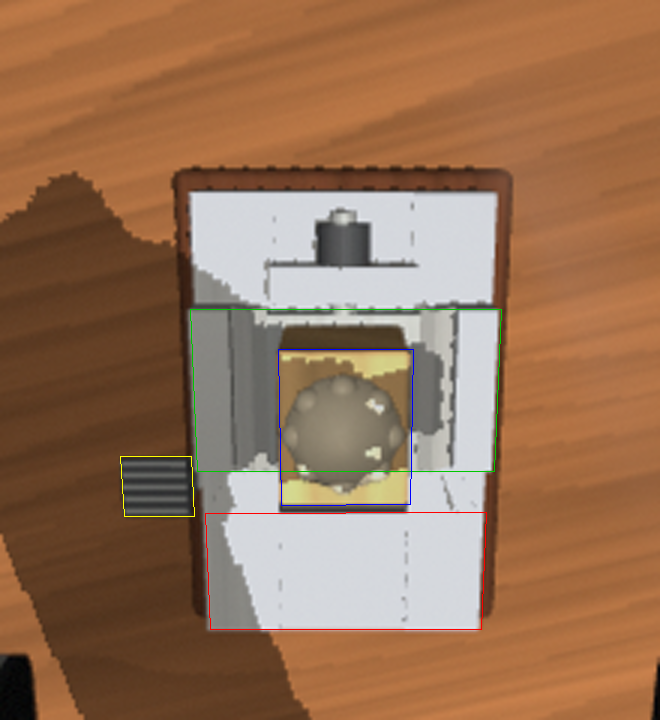

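The block sits where the fit predicts (x about -2.5 mm, centred and aligned). It did not spring back after release, and the catch pad is at its raised position. Handing in.

```bash
python3 -c "
from cell import *
print(finish_job())"
```

```text
the job is handed in; nothing more can be done
None
```

The carving is in the stand with the catch holding it, and I handed the job in at about 28 s on the robot's clock. `finish_job` gives no verdict, so I can't confirm the judging.

**What I did:** I found the rest and the stand with the wrist camera. I pressed the rest's catch (about 3 N at its stop) and the plate sprang about 11 mm loose. Then I gripped the wooden block, slid the plate out and set it on the apron. I fed it in against 6–9 N until it met the end stop, with the push at 11 N at most, then released and raised the arm.

**Last checks:**
- **Catch holding:** with the push relaxed, the plate stopped at about -2.5 mm from `stand_home`. A light 3 N backward pull did not move it.
- **After release:** the last wrist picture shows the block still at about -2.5 mm, centred and aligned, with the catch pad up. The gripper is clear, with force readings near zero.
- **Not checked directly:** I could not read the catch joints, so I judged them from force and pictures. I took no last picture of the other things on the bench, but every move near them was well above them and no unexpected force showed.

No check failed. My first outline fit of the rest was wrong, because its base is not centred on the channel. I corrected it using the block and the pad before moving in.

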